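Fit the return spring of a model clamp

TASK

Fit the return spring to the plaster-model clamp so that the clamp holds its model: take the tension spring from its stand, feel for the hole in the floor of the grooved anchor rail and push the spring's tang down into it, fully home, then stretch the spring and drop the eye at its other end over the steel post of the blue sliding jaw, fully down, and let go. Work gently: slide the tang lightly along the groove and do not force it, and do not overstretch the spring.

Things in the scene. Friction and masses are not known exactly. Their poses are not given: they have to be found in the camera images.
- fixture: Aluminium base plate of the model clamp, 224 x 135 x 10 mm, fixed; origin at its underside near its middle, z up, x along the plate from the grey steel anchor rail to the blue jaw. The spring goes along its line y = +45 mm. Never press or pull the spring against the clamp (rail, jaw, post) with more than 45 N.
- rail_mid (a point): Middle of the range of the anchor rail's hole, at the groove's floor, 45 mm above the bench; axes as the fixture's. Rail: 72 mm long (x), 26 wide, top 50 mm above the bench; groove along x 9.4 mm wide, flared to 15 at the mouth. In its floor one hole, 11 (x) by 9.4 mm, 35 mm deep, up to 14 mm either side of this point in x, NOT reported: find it by feel or eye (dark square).
- jaw (a joint): Opening of the blue sliding jaw, m, along the fixture's x: about 0 or less when closed on the model; starts 3 to 10 mm open, slides with about 1 N of friction, opens to 14 mm at most. Its block under the post is 24 mm wide, flat on top. The fitted spring pulls it closed.
- post (a point): Top of the steel post on the blue jaw, 59 mm above the bench: 9 mm in diameter, tapered to 5 mm over its top 3 mm; it stands 10 mm out of the jaw's flat top (49 mm above the bench). Moves with the jaw.
- plaster_model: Beige plaster tooth model, 57 x 66 x 28 mm, loose on the plate between fixed stop and jaw; origin at its underside. It stays there.
- stand: Grey plastic stand, 150 x 44 x 32 mm, fixed; origin at its underside, z up. The spring lies on top along its x axis, the tang hanging in its 13 mm slot.
- spring: The tension spring: steel coil on a draw bar, an orange grip block at each end, about 110 x 22 x 62 mm. Origin on the tang's axis at the underside of the tang end's steel foot (18 x 22 x 5 mm); x to the eye, z up. Starts with the foot on the stand, 32 mm above the bench. Stiff in bending; with the tang home the eye end can be raised some 12 mm, as the tang tips in its hole.
- tang_grip (a point): Where to grip the tang end: in its upright orange block (16 mm along the spring, 14 mm across it, from 4 to 40 mm above the foot's underside), 26 mm above that underside, on the tang's axis. x along the spring to the eye, y across it, z up.
- tang_tip (a point): Lower end of the tang, 48 mm below tang_grip: a steel pin 8 mm in diameter, 22 mm long below the foot, tapered over its last 3 mm. Fully home the foot rests on the rail's top and this point is 28 mm above the bench.
- eye_grip (a point): Where to grip the eye end: in its upright orange block, same sizes as at the tang end, 26 mm above its underside; axes as for tang_grip.
- eye (a point): Centre of the steel eye, at the underside of its ring: ring 5 mm high, hole 13.5 mm, outside 23 mm. 20 mm beyond eye_grip along the spring and 26 mm below it; 90 mm from the tang's axis when unstretched.
- spring_stretch (a joint): Stretch of the spring, m, 0 as it lies. It pulls with 2.3 N plus 150 N per m. 18 to 57 mm are needed to reach over the post; more than 64 mm ruins it.
Not all that is in view belongs to the job. What is shaped like the spring but yellow is not meant. What is shaped like the plaster_model but pink is not meant.

How it is judged (in metres and radians):
On the way, in this order (a step that is already met when the one before it is completed fails the run):
1. the tang is fully in the hole of the anchor rail (z of tang_tip in the frame of fixture between 0.012 and 0.034 m and x of tang_tip in the frame of fixture between -0.078 and -0.032 m and y of tang_tip in the frame of fixture between 0.04 and 0.05 m), for 0.2 s.
2. the eye is over the post, fully down, the tang still in its hole (all of step 1 and horizontal distance between eye and post below 0.006 m and z of eye in the frame of post below -0.006 m), for 0.2 s.
At the end, for the whole second after the job is handed in: Tang in the rail's hole (tip under 34 mm above the bench), eye round the post (centres within 6 mm, underside at least 6 mm below the post's top), spring stretched over 12 mm, jaw closed on the model (opening under 2.5 mm), all at rest (all of step 2 and value of joint spring_stretch above 0.012 m and value of joint jaw below 0.0025 m and linear speed of plaster_model below 0.01 m/s); the robot touches nothing.
It fails at once if the spring is pressed or pulled against the clamp with more than 45 N (contact force between spring and fixture above 45 N).
It fails at once if the spring is overstretched (more than 64 mm) (value of joint spring_stretch above 0.064 m).
It fails at once if the plaster model is shifted by more than 15 mm (distance of plaster_model from where it was at the start of the episode above 0.015 m).
It also fails if it takes over 67 s, if anything falls off the work surface, if the arm or the gripper's body presses on something with over 40 N, if the wrist force passes 120 N, or if a joint passes its speed limit or range.

ROBOT

A 6-joint arm with a two-finger parallel gripper is mounted at the origin on a cart in front of the work surface, level with it; the furniture and walls round the work are solid. World frame = base frame: x ahead of the robot, y to its left, z up, the work surface at z = 0. Lengths are in mm, angles in degrees, forces in N, time in s.
With the tool pointing down it reaches from about 350 to 850 mm from the base axis. Payload 8.1 kg.
Tool frame: the origin (TCP) lies on the front face of the gripper's body, between the roots of the fingers; the fingertips stand r.finger_overhang ahead of it and the grasp point (between the pads) lies 54 mm ahead of it (r.finger_overhang is the distance from the TCP to the fingertips, in mm); y points along the fingers, z is the direction in which the jaws open and shut, and the axes are right-handed (so a half turn about y gives the same grasp; the last joint's range is limited). The gripper opens to 85 mm and grips with 20 to 120 N. Pads are 22 mm wide; open, the fingers measure 114 mm over their backs; the gripper's body (76 mm by 85 mm) begins 54 mm behind the grasp point. The pads swing forward as they close: fully open they stand 13 mm farther back than shut.
Start: joints at [65.925, 7.471, 85.268, -0, 87.261, -4.893], TCP at [197.127, 566.698, 303.892] pointing down, gripper open.
Joint ranges: [-169.43, 169.43], [-51.17, 129.36], [1.28, 143.12], [-76.62, 256.62], [0, 156.53], [-152.29, 152.29]. Speed limits (degrees/s): [136.94, 136.94, 159.86, 180, 180, 180].

INTERFACE

Orientations are given as [roll, pitch, yaw] about the fixed x, y, z axes, in that order (R = Rz(yaw) Ry(pitch) Rx(roll)).
In Python, from bench import r gives the robot as it stands. The module is installed in compiled form; this text tells all that it offers.
- The arm moves only by the tool arm_command, never from a script. Its argument "increments" is a list of rows, each a list of 6 numbers: the shift along the tool's x, y, z in m, then the turn, a rotation vector about the tool's x, y, z in rad. In form: [[tx, ty, tz, wx, wy, wz], ...]. A call has exactly 10 rows; each row is the pose to reach, as a shift and turn from the pose commanded when the call began, along the tool's axes at that moment; what a row does not reach only later rows make up. A row lasts 1/8 s, in which the tool goes at most 62.5 mm and 10.7 degrees, less where a joint would pass 70% of its speed; a pose out of reach is approached as far as the arm can. A call with a gripper value outside its range is refused whole. "jaw" is the gripper's target within -1 to 1 (shut at 1, half-way at 0, fully open at -1), set as the call begins (left out, the last holds). The fingers move at their own pace and stop on an object; "force" is the grip in N (left out, the last holds). Time passes only in rows, so rows that repeat a pose let the fingers close, or fill a call up. It gives the time, the measured TCP pose, the force and the opening at its end, in the units of the state.
- r.sense(): the state, without advancing time (a new reading comes with each control period).
- r.snapshot(name): name is "side" or "top" or "wrist"; returns the picture (384x512x3 uint8, red, green, blue); there is no depth.
- r.camera_model(name): a dict with "intrinsics" (3x3 intrinsics, pixels), "cam_to_world" (4x4, takes a point from camera to world coordinates). Camera axes: x right, y down, z forward; pixel columns grow to the right and rows downward; lengths in mm; the calibration is good to about 2 mm. A picture is of the moment at which its call begins: read the wrist's pose just before it. camera_model takes no time and is no camera call; for the wrist camera it gives the pose at the moment of the call.
- r.hand_in(): hands the job in, once; it reports no verdict.
Trained networks look in the newest picture that a camera, given by its name, has taken for a name from the list of things; names that differ only in an ending like _2 or _b are one class to them, and where a whole thing is asked for, a point or a joint stands for the part that bears it (a point fixed in the world has none). Each returns a list of dicts, best first, with "conf" (0 to 1); they miss things now and then, are a little off and sometimes report something else, mostly with a low value. They report only what shows in the picture. A call takes as long as a camera call. They do not tell look-alikes from the thing itself.
- r.trace(camera, target): "mask" (384x512 bool, what is visible of it) and "position" ([column, row] in pixels, amid what is visible of it).
- r.spot_point(camera, target): "position" ([column, row] in pixels: a listed point, or the origin of a listed thing).
The state is a dict: "time": time; "joint_pos": joint angles; "qd": joint speeds; "joint_efforts": joint torques, N m; "tool_pos": TCP position; "tcp_rot": TCP orientation; "ft_force": force on the tool from outside, world axes, zero at the start; "wrist_torque": the same for the moment, N m; "finger_gap": finger opening in mm.
Only numpy, scipy, OpenCV 4.12 (cv2) and the standard library are available. Lean on these libraries where they do the work, as an engineer would, in place of code of your own. Each camera call takes 0.05 s, during which the arm holds its last target.

## Working session

There is one attempt and no reset: what is moved stays moved. The work goes in short steps, Python scripts to look and compute and a tool call to move; the robot and the scene stay as the last step left them, time stands still between calls to the robot, and variables do not carry over. Pictures are saved under pics/ and viewed, and the job is handed in when it is done.

Besides the shell and the picture viewer there is one more tool, called after "Emit:" in YAML: its name, and indented under it one key for each argument. arm_command: Moves the arm, as the interface text tells. Its arguments: {"type":"object","properties":{"increments":{"type":"array","items":{"type":"array","items":{"type":"number"}}},"jaw":{"type":"number"},"force":{"type":"number"}},"required":["increments"]}

```bash
mkdir -p pics; ls; python3 - <<'E'
from bench import r
import cv2,numpy as np
print(r.sense(), r.finger_overhang)
for n in ["side","top","wrist"]:
    c=r.camera_model(n); print(n,np.round(c["intrinsics"],1).tolist(),np.round(c["cam_to_world"],3).tolist())
    im=r.snapshot(n); cv2.imwrite(f"pics/{n}0.png",im[:,:,::-1])
E
```

```text
pics
{'time': 0.0, 'joint_pos': array([ 6.59231330e+01,  7.51453556e+00,  8.53299839e+01,  1.14753389e-03,
        8.72622368e+01, -4.89360041e+00]), 'qd': array([ 0.09345252, -0.06126503,  0.01243087,  0.04218935, -0.1477961 ,
       -0.03016118]), 'joint_efforts': array([ 3.95088073e-04, -5.69394028e+01, -5.00550807e+01,  9.25011534e-06,
        1.42444743e-02,  3.68053065e-05]), 'tool_pos': array([196.96015558, 566.30356711, 302.8435308 ]), 'tcp_rot': array([-9.01062694e+01,  1.02488505e-02, -1.91833320e+01]), 'ft_force': array([ 0.43569966,  0.086767  , -0.09478932]), 'wrist_torque': array([-0.01441561, -0.01996345,  0.04892915]), 'finger_gap': 85.32178474262734} 72.6
side [[465.4, 0.0, 254.1], [0.0, 465.4, 196.4], [0.0, 0.0, 1.0]] [[0.587, 0.703, -0.401, 946.078], [0.81, -0.508, 0.294, -277.936], [0.003, -0.497, -0.868, 1012.237], [0.0, 0.0, 0.0, 1.0]]
top [[431.1, 0.0, 259.2], [0.0, 431.1, 193.5], [0.0, 0.0, 1.0]] [[-0.014, -0.995, 0.101, 400.001], [-1.0, 0.012, -0.016, 54.966], [0.015, -0.101, -0.995, 1097.266], [0.0, 0.0, 0.0, 1.0]]
wrist [[278.0, 0.0, 258.7], [0.0, 278.0, 189.3], [0.0, 0.0, 1.0]] [[0.329, 0.893, 0.306, 117.488], [0.944, -0.31, -0.108, 593.074], [-0.001, 0.325, -0.946, 372.606], [0.0, 0.0, 0.0, 1.0]]
```

View pics/side0.png

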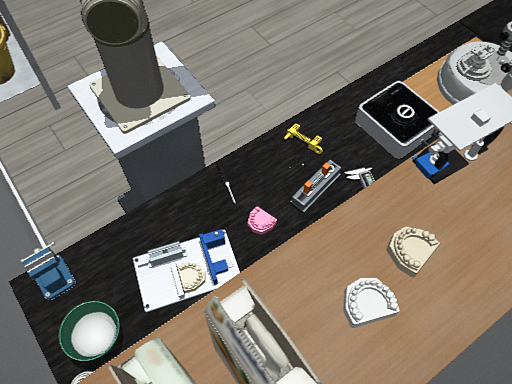

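View pics/top0.png

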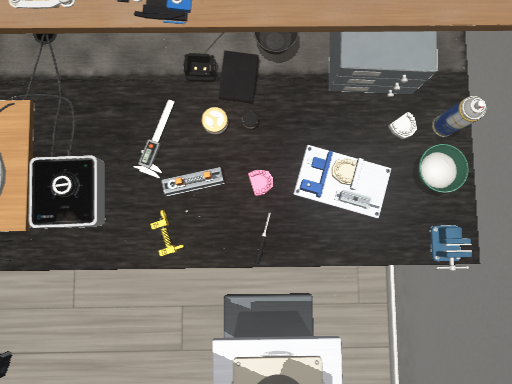

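View pics/wrist0.png

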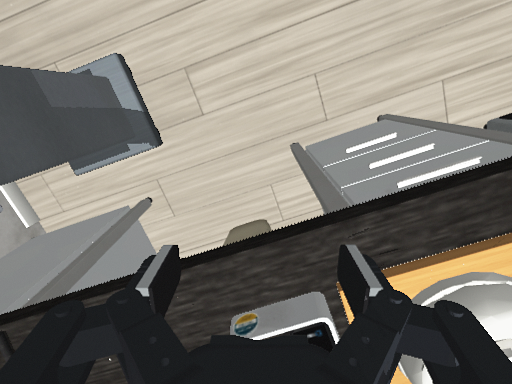

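```bash
cat > h.py <<'E'
import numpy as np,cv2
from bench import r
def proj(n,P,c=None):
    c=c or r.camera_model(n); T=c["cam_to_world"];K=c["intrinsics"]
    p=(np.asarray(P,float)-T[:3,3])@T[:3,:3]; q=p@K.T
    return q[...,:2]/q[...,2:]
def back(n,uv,z,c=None):
    c=c or r.camera_model(n); T=np.asarray(c["cam_to_world"]);K=np.asarray(c["intrinsics"])
    d=T[:3,:3]@np.linalg.inv(K)@np.array([uv[0],uv[1],1.]); s=(z-T[2,3])/d[2]
    return T[:3,3]+s*d
def crop(src,x0,y0,x1,y1,k,out):
    im=cv2.imread(src)[y0:y1,x0:x1]; cv2.imwrite(out,cv2.resize(im,None,fx=k,fy=k,interpolation=cv2.INTER_CUBIC))
E
python3 - <<'E'
from h import *
crop("pics/top0.png",140,130,400,260,3,"pics/topc.png")
crop("pics/side0.png",120,110,380,310,3,"pics/sidec.png")
Z=dict(tang_grip=58,eye_grip=58,spring=32,stand=0,fixture=0,post=59,rail_mid=45,tang_tip=10,eye=32)
for n in["top","side"]:
    for t in Z:
        for d in r.spot_point(n,t)[:2]:
            print(n,t,round(d["conf"],2),np.round(d["position"],1),np.round(back(n,d["position"],Z[t]),0))
print(r.sense()["time"])
E
```

```text
top tang_grip 0.64 [163.5 250.7] [371. 268.  58.]
top tang_grip 0.54 [209.1 177.2] [547. 159.  58.]
top eye_grip 0.68 [179.7 179.3] [542. 231.  58.]
top eye_grip 0.68 [159.8 224.4] [434. 278.  58.]
top spring 0.86 [175.4 251.8] [367. 245.  32.]
top spring 0.67 [211.7 176.5] [552. 156.  32.]
top stand 0.74 [192.8 177.8] [554. 207.   0.]
top stand 0.39 [170.4 186.1] [533. 264.   0.]
top fixture 0.68 [339.  177.4] [ 550. -169.    0.]
top post 0.75 [210.7 176.7] [548. 156.  59.]
top post 0.59 [309.3 181.2] [534. -84.  59.]
top rail_mid 0.58 [356.9 199.9] [ 488. -202.   45.]
top rail_mid 0.5 [308.  181.7] [534. -83.  45.]
top tang_tip 0.79 [207.8 178. ] [552. 168.  10.]
top tang_tip 0.67 [183.7 247.5] [377. 228.  10.]
top eye 0.55 [166. 215.] [458. 268.  32.]
top eye 0.46 [172.7 187.4] [526. 252.  32.]
side tang_grip 0.76 [307.4 187.7] [560. 163.  58.]
side tang_grip 0.64 [296.4 129.3] [407. 251.  58.]
side eye_grip 0.53 [314.5 143.5] [469. 260.  58.]
side eye_grip 0.47 [325.8 166.6] [540. 237.  58.]
side spring 0.86 [305.8 192.8] [558. 162.  32.]
side spring 0.78 [290.5 134.9] [398. 241.  32.]
side stand 0.95 [315.1 185.2] [542. 210.   0.]
side fixture 0.77 [191.8 268.5] [ 549. -164.    0.]
side fixture 0.43 [310.1 188.2] [542. 194.   0.]
side post 0.84 [215.1 233.4] [532. -83.  59.]
side rail_mid 0.64 [157.2 255.5] [ 495. -215.   45.]
side tang_tip 0.78 [282.9 136.6] [378. 233.  10.]
side tang_tip 0.52 [306.1 194.3] [554. 170.  10.]
side eye 0.72 [315.4 152.6] [480. 258.  32.]
side eye 0.62 [331.1 165.1] [533. 265.  32.]
1.05
```

View pics/topc.png

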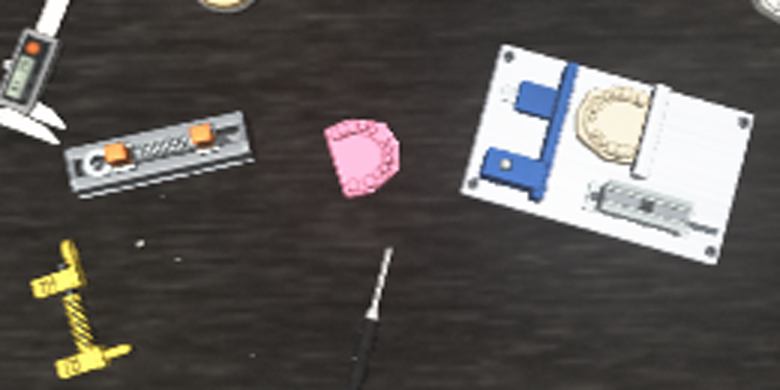

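View pics/sidec.png

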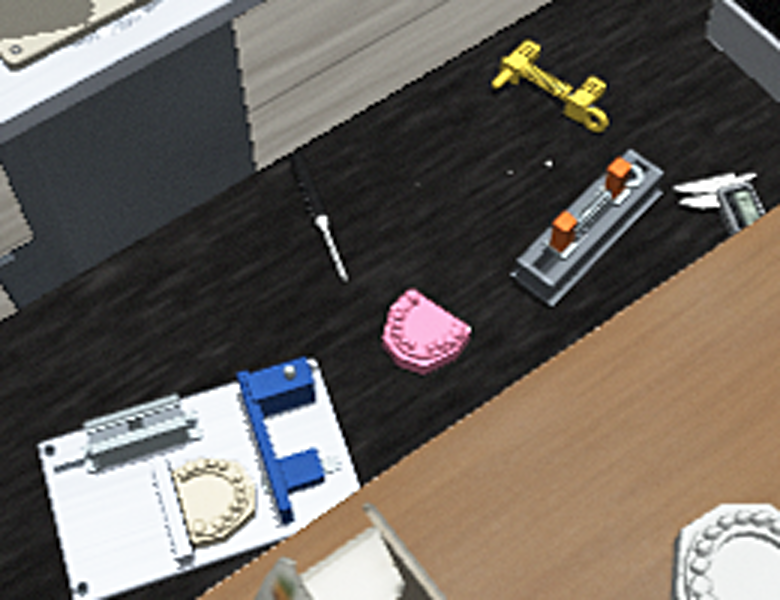

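Look-alikes: spring = orange-gripped on stand, top (193,178). The yellow one, top (166,235), is a decoy. The model in the clamp is beige (345,168), and the pink one (261,182) is a decoy. In the crop the orange spring's eye is at the left (172,183) and its tang at the right (207,175). The dark hole of the rail is near (356,199). I'll move over the spring now.

```bash
cat >> h.py <<'E'
from scipy.spatial.transform import Rotation as R
def pose_R(rpy): return R.from_euler("xyz",rpy,degrees=True)
def inc(p0,rpy0,p1,rpy1):
    A=pose_R(rpy0);B=pose_R(rpy1)
    return np.round(A.inv().apply(np.array(p1)-np.array(p0))/1000,4), np.round((A.inv()*B).as_rotvec(),4)
E
python3 - <<'E'
from h import *
print(inc([197.127,566.698,303.892],[-90,0,-19.18],[550,160,250],[-90,0,-79]))
E
```

```text
(array([ 0.4669,  0.0539, -0.2682]), array([ 0.    ,  1.0441, -0.    ]))
```

Emit:
arm_command:
  increments:
    - [0.03,0.005,-0.02,0,0.1,0]
    - [0.08,0.01,-0.05,0,0.22,0]
    - [0.135,0.015,-0.08,0,0.36,0]
    - [0.19,0.02,-0.11,0,0.5,0]
    - [0.245,0.028,-0.14,0,0.64,0]
    - [0.3,0.035,-0.17,0,0.78,0]
    - [0.355,0.042,-0.205,0,0.9,0]
    - [0.41,0.048,-0.236,0,1.0,0]
    - [0.45,0.052,-0.259,0,1.044,0]
    - [0.467,0.054,-0.268,0,1.044,0]
  jaw: -1

```text
time: 2.3
tool_pos: [551.5, 157.6, 249.5]
tcp_rot: [-90.0, -0.0, -79.2]
ft_force: [-0.7, 0.1, 0.0]
finger_gap: 85.3
```

```bash
cat > look.py <<'E'
import sys
from h import *
n=sys.argv[1]; out=sys.argv[2]; box=[int(v) for v in sys.argv[3].split(",")] if len(sys.argv)>3 else None
s=r.sense(); print(round(s["time"],2),np.round(s["tool_pos"],2),np.round(s["tcp_rot"],2),np.round(s["ft_force"],2),round(s["finger_gap"],1),np.round(s["joint_pos"],1))
c=r.camera_model(n); im=r.snapshot(n)[:,:,::-1]; cv2.imwrite(f"pics/{out}_raw.png",im)
np.savez(f"pics/{out}.npz",K=c["intrinsics"],T=c["cam_to_world"])
if box: x0,y0,x1,y1=box; k=min(800/(x1-x0),600/(y1-y0)); im=cv2.resize(im[y0:y1,x0:x1],None,fx=k,fy=k,interpolation=cv2.INTER_CUBIC); print("scale",k)
cv2.imwrite(f"pics/{out}.png",im)
E
python3 look.py wrist w1
```

```text
2.3 [551.5  157.56 249.51] [-9.002e+01 -2.000e-02 -7.919e+01] [-0.73  0.06  0.02] 85.3 [10.8  5.2 93.4 -0.  81.4  0. ]
```

View pics/w1.png

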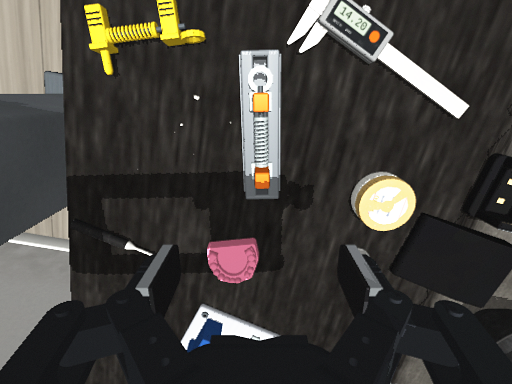

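```bash
python3 - <<'E'
from h import *
crop("pics/w1_raw.png",220,40,300,210,3.5,"pics/w1c.png")
d=np.load("pics/w1.npz");c=dict(intrinsics=d["K"],cam_to_world=d["T"])
print(np.round(c["cam_to_world"],3).tolist())
Z=dict(tang_grip=58,eye_grip=58,spring=32,stand=0,eye=32)
for t in Z:
    for q in r.spot_point("wrist",t)[:2]:
        print(t,round(q["conf"],2),np.round(q["position"],1),np.round(back("wrist",q["position"],Z[t],c),1))
E
```

```text
[[0.982, 0.178, 0.06, 535.611], [0.187, -0.929, -0.32, 239.188], [-0.001, 0.326, -0.946, 319.16], [0.0, 0.0, 0.0, 1.0]]
tang_grip 0.95 [263.1 176.8] [554.  164.3  58. ]
eye_grip 0.65 [166.3  14.1] [449.7 285.3  58. ]
eye_grip 0.64 [262.8  80.2] [536.8 250.7  58. ]
spring 0.97 [258.  167.3] [548.5 166.2  32. ]
spring 0.85 [101.6  50. ] [384.2 249.4  32. ]
stand 0.67 [262.  179.8] [557.5 143.8   0. ]
eye 0.79 [263.3  79.5] [537.2 252.5  32. ]
eye 0.68 [193.1  39.7] [467.1 273.9  32. ]
```

View pics/w1c.png

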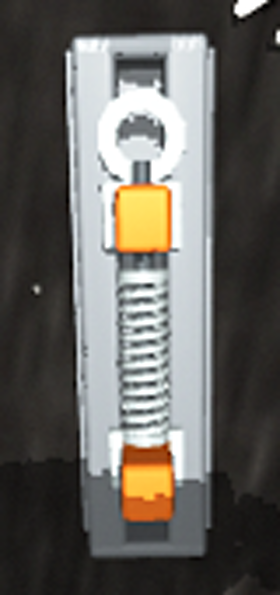

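```bash
python3 - <<'E'
from h import *
d=np.load("pics/w1.npz");c=dict(intrinsics=d["K"],cam_to_world=d["T"])
for n,u,z in[("eyehole",(260.3,79.1),34.5),("eyeblk",(261.1,101.4),72),("tangblk",(262.6,179.0),72),("blkbottomedge",(262.5,188.3),72)]:
    print(n,np.round(back("wrist",u,z,c),1))
# predicted tang given
for P in ([552,159,72],[552,167,72],[552,151,72],[554,160,72]): print(P,proj("wrist",P,c))
E
```

```text
eyehole [534.3 252.2  34.5]
eyeblk [538.5 233.4  72. ]
tangblk [553.  166.2  72. ]
blkbottomedge [554.6 157.2  72. ]
[552, 159, 72] [260.13420753 185.99747539]
[552, 167, 72] [261.76595684 177.95305089]
[552, 151, 72] [258.53423183 193.88525801]
[554, 160, 72] [262.43493966 185.38221491]
```

```bash
python3 - <<'E'
from h import *
print(inc([550.1,160,250],[-90,0,-79.0],[553.4,165,150],[-90,0,-77.7]))
E
```

```text
(array([-0.0043,  0.1   ,  0.0042]), array([ 0.    , -0.0227, -0.    ]))
```

Emit:
arm_command:
  increments:
    - [-0.001,0.01,0.001,0,-0.01,0]
    - [-0.002,0.025,0.002,0,-0.023,0]
    - [-0.0043,0.045,0.0042,0,-0.023,0]
    - [-0.0043,0.065,0.0042,0,-0.023,0]
    - [-0.0043,0.085,0.0042,0,-0.023,0]
    - [-0.0043,0.095,0.0042,0,-0.023,0]
    - [-0.0043,0.1,0.0042,0,-0.023,0]
    - [-0.0043,0.1,0.0042,0,-0.023,0]
    - [-0.0043,0.1,0.0042,0,-0.023,0]
    - [-0.0043,0.1,0.0042,0,-0.023,0]

```text
time: 3.85
tool_pos: [553.9, 165.2, 150.7]
tcp_rot: [-89.9, -0.0, -77.7]
ft_force: [-0.4, -0.2, -1.5]
finger_gap: 85.5
```

```bash
python3 look.py wrist w2; python3 -c "
from h import *
d=np.load('pics/w2.npz');c=dict(intrinsics=d['K'],cam_to_world=d['T'])
Z=dict(tang_grip=58,eye_grip=58,spring=32,eye=32)
for t in Z:
    for q in r.spot_point('wrist',t)[:1]: print(t,round(q['conf'],2),np.round(q['position'],1),np.round(back('wrist',q['position'],Z[t],c),1))
"
```

```text
3.85 [553.92 165.24 150.71] [-89.92  -0.   -77.68] [-0.38 -0.17 -1.47] 85.5 [11.5 11.2 97.7 -0.  71.  -0.8]
tang_grip 0.94 [258.2 231.9] [553.7 163.   58. ]
eye_grip 0.59 [256.6 118.9] [537.5 232.9  58. ]
spring 0.9 [255.6 210.9] [551.  166.2  32. ]
eye 0.73 [258.4  85.4] [534.6 251.2  32. ]
```

View pics/w2.png

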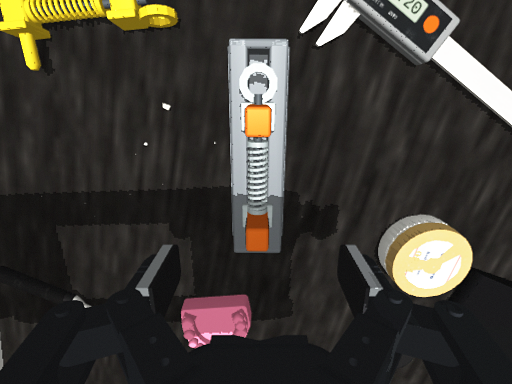

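Emit:
arm_command:
  increments:
    - [0.001,0.006,0,0,0,0]
    - [0.002,0.015,0,0,0,0]
    - [0.002,0.025,0,0,0,0]
    - [0.002,0.033,0,0,0,0]
    - [0.002,0.038,0,0,0,0]
    - [0.002,0.0385,0,0,0,0]
    - [0.002,0.0385,0,0,0,0]
    - [0.002,0.0385,0,0,0,0]
    - [0.002,0.0385,0,0,0,0]
    - [0.002,0.0385,0,0,0,0]

```text
time: 5.35
tool_pos: [554.0, 163.2, 111.6]
tcp_rot: [-90.0, -0.0, -77.7]
ft_force: [0.7, 0.2, -0.4]
finger_gap: 85.4
```

Emit:
arm_command:
  increments:
    - [0,0,0,0,0,0]
    - [0,0,0,0,0,0]
    - [0,0,0,0,0,0]
    - [0,0,0,0,0,0]
    - [0,0,0,0,0,0]
    - [0,0,0,0,0,0]
    - [0,0,0,0,0,0]
    - [0,0,0,0,0,0]
    - [0,0,0,0,0,0]
    - [0,0,0,0,0,0]
  jaw: 1
  force: 60

```text
time: 6.6
tool_pos: [554.0, 163.2, 111.5]
tcp_rot: [-90.0, -0.0, -77.7]
ft_force: [1.1, -0.9, 2.2]
finger_gap: 13.2
```

```bash
python3 look.py wrist w3
```

```text
6.6 [554.01 163.21 111.54] [-89.98  -0.   -77.68] [ 1.11 -0.85  2.18] 13.2 [11.3 14.  98.9 -0.  67.  -1. ]
```

View pics/w3.png

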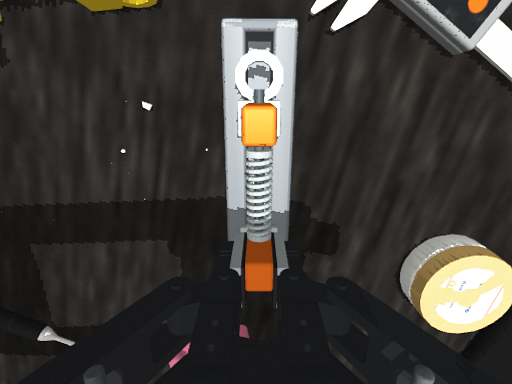

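```bash
python3 - <<'E'
from h import *
print(inc([554,163.2,112],[-90,0,-77.7],[432,-231,207],[-90,0,-109]))
for n,u in(("top",(355.7,198.7)),("side",(120+137/3,110+423/3))): print(back(n,u,45))
E
```

```text
(array([ 0.3592, -0.095 , -0.2032]), array([-0.    ,  0.5463, -0.    ]))
[ 490.93106791 -198.98185375   45.        ]
[ 497.01541106 -193.96283146   45.        ]
```

Emit:
arm_command:
  increments:
    - [0,-0.005,0,0,0,0]
    - [0,-0.02,0,0,0,0]
    - [0,-0.04,0,0,0,0]
    - [0,-0.06,0,0,0,0]
    - [0.01,-0.08,-0.005,0,0.03,0]
    - [0.03,-0.09,-0.017,0,0.06,0]
    - [0.06,-0.095,-0.034,0,0.1,0]
    - [0.095,-0.095,-0.054,0,0.15,0]
    - [0.13,-0.095,-0.074,0,0.2,0]
    - [0.165,-0.095,-0.094,0,0.25,0]

```text
time: 7.9
tool_pos: [496.6, -19.8, 207.6]
tcp_rot: [-89.9, -0.0, -92.2]
ft_force: [0.6, -0.4, -1.1]
finger_gap: 13.1
```

```bash
python3 - <<'E'
from h import *
# commanded now = start cmd + row10
A=pose_R([-90,0,-77.7]); p=np.array([553.8,163.1,112])+A.apply(np.array([.165,-.095,-.094])*1000); rv=A*R.from_rotvec([0,.25,0])
print(p,rv.as_euler("xyz",degrees=True)); print(inc(p,rv.as_euler("xyz",degrees=True),[432,-231,207],[-90,0,-109]))
print(r.sense()["tool_pos"],r.sense()["finger_gap"],r.sense()["ft_force"])
E
```

```text
[497.10772974 -18.13737609 207.        ] [-90.           0.         -92.02394488]
(array([ 0.215 , -0.    , -0.0575]), array([-0.    ,  0.2963, -0.    ]))
[496.63251208 -19.75236291 207.62516727] 13.130789345674305 [ 0.62601242 -0.41909926 -1.12380787]
```

Emit:
arm_command:
  increments:
    - [0.035,0,-0.009,0,0.05,0]
    - [0.07,0,-0.019,0,0.1,0]
    - [0.105,0,-0.028,0,0.15,0]
    - [0.14,0,-0.037,0,0.2,0]
    - [0.17,0,-0.045,0,0.24,0]
    - [0.195,0,-0.052,0,0.28,0]
    - [0.21,0,-0.056,0,0.296,0]
    - [0.215,0,-0.0575,0,0.296,0]
    - [0.215,0,-0.0575,0,0.296,0]
    - [0.215,0,-0.0575,0,0.296,0]

```text
time: 9.15
tool_pos: [432.5, -230.2, 206.4]
tcp_rot: [-90.0, 0.0, -108.9]
ft_force: [-0.6, 0.9, -1.0]
finger_gap: 13.1
```

```bash
python3 look.py wrist w4
```

```text
9.15 [ 432.45 -230.24  206.38] [-9.0010e+01  2.0000e-02 -1.0891e+02] [-0.57  0.86 -1.02] 13.1 [-34.   -5.8 109.    0.   76.8 -15.1]
```

View pics/w4.png

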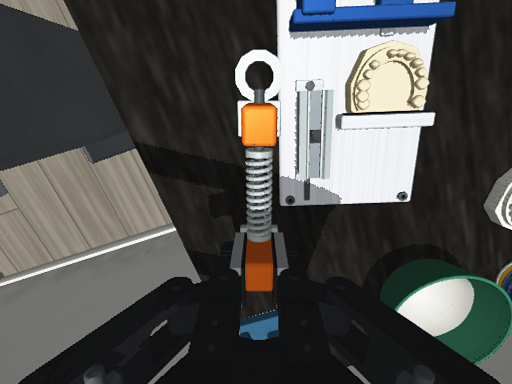

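```bash
python3 - <<'E'
from h import *
crop("pics/w4_raw.png",265,60,365,220,3.7,"pics/w4c.png")
E
```

```text
(no output)
```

View pics/w4c.png

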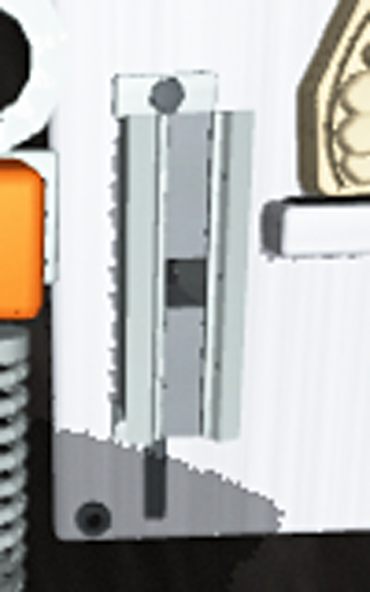

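```bash
python3 - <<'E'
from h import *
d=np.load("pics/w4.npz");c=dict(intrinsics=d["K"],cam_to_world=d["T"])
f=lambda x,y:(265+x/3.7,60+y/3.7)
a=back("wrist",f(190,112),45,c);b=back("wrist",f(183,437),45,c);h=back("wrist",f(186.5,282),45,c)
e=a-b;print(a,b,np.linalg.norm(e),np.degrees(np.arctan2(e[1],e[0])),"hole",h, "from mid",np.linalg.norm(h-(a+b)/2))
for x in(165,207):print(back("wrist",f(x,282),45,c))
for y in(258,306):print(back("wrist",f(186,y),45,c))
# rail top lateral edges z50
for y in(120,430):
  p=back("wrist",f(126 if y==120 else 122,y),50,c);q=back("wrist",f(252 if y==120 else 238,y),50,c);print(p,q,np.linalg.norm(p-q),(p+q)/2)
for t,z in(("rail_mid",45),("fixture",0),("post",59),("tang_grip",0)):
  for q in r.spot_point("wrist",t)[:2]: print(t,q["conf"],q["position"],back("wrist",q["position"],z,c))
E
```

```text
[ 502.76846332 -163.88871169   45.        ] [ 482.54870764 -232.78217638   45.        ] 71.79935930634117 73.64340074787431 hole [ 492.74054897 -198.18385795   45.        ] from mid 0.1723263002064808
[ 488.20821399 -196.63214714   45.        ]
[ 497.06184455 -199.66331635   45.        ]
[ 494.01264889 -193.05077431   45.        ]
[ 491.23674067 -203.32213351   45.        ]
[ 488.86544826 -160.83580381   50.        ] [ 513.59282472 -169.30701094   50.        ] 26.13818082906518 [ 501.22913649 -165.07140737   50.        ]
[ 469.29394181 -224.89841617   50.        ] [ 494.38474951 -233.48307243   50.        ] 26.518766073222654 [ 481.83934566 -229.1907443    50.        ]
rail_mid 0.81 [315.7, 146.0] [ 490.85674307 -206.09871233   45.        ]
fixture 0.64 [354.4, 79.2] [ 546.93894057 -168.32334554    0.        ]
tang_grip 0.75 [257.6, 264.4] [ 397.40757297 -328.06429316    0.        ]
tang_grip 0.53 [257.5, 79.6] [ 462.13491645 -139.62945499    0.        ]
```

```bash
python3 - <<'E'
from h import *
print(inc([432.,-231,207],[-90,0,-109.0],[492.7,-198.2,162],[-90,0,-106.5]))
E
```

```text
(array([-0.0508,  0.045 ,  0.0467]), array([-0.    , -0.0436,  0.    ]))
```

Emit:
arm_command:
  increments:
    - [-0.005,0.002,0.005,0,-0.01,0]
    - [-0.015,0.006,0.014,0,-0.02,0]
    - [-0.027,0.012,0.025,0,-0.03,0]
    - [-0.039,0.02,0.036,0,-0.0436,0]
    - [-0.047,0.03,0.043,0,-0.0436,0]
    - [-0.0508,0.04,0.0467,0,-0.0436,0]
    - [-0.0508,0.045,0.0467,0,-0.0436,0]
    - [-0.0508,0.045,0.0467,0,-0.0436,0]
    - [-0.0508,0.045,0.0467,0,-0.0436,0]
    - [-0.0508,0.045,0.0467,0,-0.0436,0]

```text
time: 10.65
tool_pos: [493.0, -198.4, 162.0]
tcp_rot: [-89.9, -0.0, -106.5]
ft_force: [0.9, -0.8, -0.5]
finger_gap: 13.3
```

```bash
python3 look.py wrist w5; python3 look.py side s5 120,200,280,320; python3 look.py top t5 280,130,400,220
```

```text
10.65 [ 493.02 -198.39  161.97] [-8.9950e+01 -1.0000e-02 -1.0649e+02] [ 0.86 -0.81 -0.54] 13.3 [-27.4   3.5 104.8  -0.   71.6 -11. ]
10.7 [ 493.05 -198.33  161.93] [-8.9950e+01 -1.0000e-02 -1.0649e+02] [ 0.89  1.05 -1.44] 13.3 [-27.4   3.5 104.8  -0.   71.6 -11. ]
scale 5.0
10.75 [ 492.99 -198.27  161.82] [-8.9960e+01 -1.0000e-02 -1.0649e+02] [ 0.56  0.16 -1.2 ] 13.3 [-27.4   3.5 104.8  -0.   71.6 -11. ]
scale 6.666666666666667
```

View pics/w5.png

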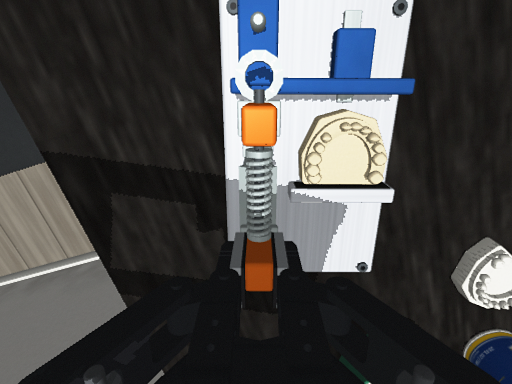

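View pics/s5.png

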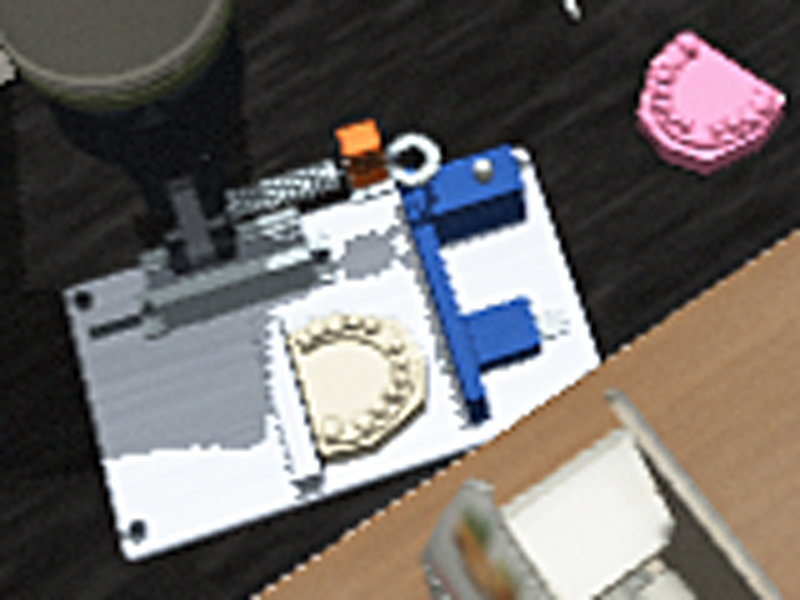

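Emit:
arm_command:
  increments:
    - [0,0.003,0,0,0,0]
    - [0,0.006,0,0,0,0]
    - [0,0.009,0,0,0,0]
    - [0,0.011,0,0,0,0]
    - [0,0.012,0,0,0,0]
    - [0,0.013,0,0,0,0]
    - [0,0.014,0,0,0,0]
    - [0,0.015,0,0,0,0]
    - [0,0.016,0,0,0,0]
    - [0,0.016,0,0,0,0]

```text
time: 12.05
tool_pos: [492.9, -198.0, 145.3]
tcp_rot: [-90.0, 0.0, -106.5]
ft_force: [0.7, -0.0, -2.0]
finger_gap: 13.4
```

```bash
python3 look.py wrist w6
```

```text
12.05 [ 492.85 -198.01  145.27] [ -90.01    0.   -106.47] [ 0.7  -0.03 -2.04] 13.4 [-27.4   4.7 105.4  -0.   69.9 -11. ]
```

Emit:
arm_command:
  increments:
    - [0,0.0003,0,0,0,0]
    - [0,0.0006,0,0,0,0]
    - [0,0.0009,0,0,0,0]
    - [0,0.0012,0,0,0,0]
    - [0,0.0015,0,0,0,0]
    - [0,0.0018,0,0,0,0]
    - [0,0.0021,0,0,0,0]
    - [0,0.0024,0,0,0,0]
    - [0,0.0025,0,0,0,0]
    - [0,0.0025,0,0,0,0]

```text
time: 13.35
tool_pos: [492.9, -198.0, 142.9]
tcp_rot: [-90.0, -0.0, -106.5]
ft_force: [0.1, 0.3, -1.3]
finger_gap: 13.1
```

Emit:
arm_command:
  increments:
    - [0,0.001,0,0,0,0]
    - [0,0.002,0,0,0,0]
    - [0,0.003,0,0,0,0]
    - [0,0.004,0,0,0,0]
    - [0,0.005,0,0,0,0]
    - [0,0.006,0,0,0,0]
    - [0,0.007,0,0,0,0]
    - [0,0.008,0,0,0,0]
    - [0,0.009,0,0,0,0]
    - [0,0.009,0,0,0,0]

```text
time: 14.6
tool_pos: [492.9, -198.0, 133.8]
tcp_rot: [-90.0, 0.0, -106.5]
ft_force: [-0.4, -0.5, -1.1]
finger_gap: 13.2
```

```bash
python3 look.py side s7 120,200,280,320
```

```text
14.6 [ 492.86 -198.    133.76] [ -90.01    0.   -106.47] [-0.43 -0.5  -1.1 ] 13.2 [-27.4   5.6 105.8   0.   68.6 -11. ]
scale 5.0
```

View pics/s7.png

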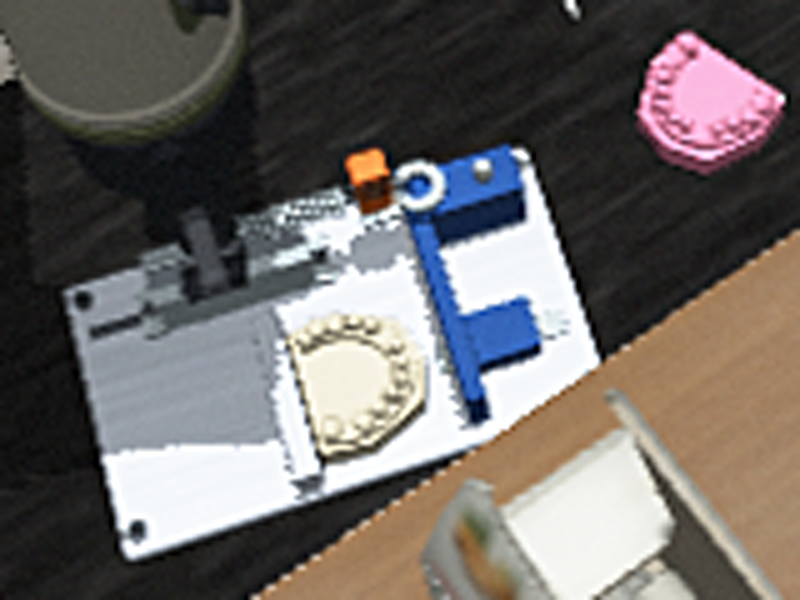

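Emit:
arm_command:
  increments:
    - [0,0.0006,0,0,0,0]
    - [0,0.0012,0,0,0,0]
    - [0,0.0018,0,0,0,0]
    - [0,0.0024,0,0,0,0]
    - [0,0.003,0,0,0,0]
    - [0,0.0034,0,0,0,0]
    - [0,0.0038,0,0,0,0]
    - [0,0.0042,0,0,0,0]
    - [0,0.0043,0,0,0,0]
    - [0,0.0043,0,0,0,0]

```text
time: 15.9
tool_pos: [493.0, -198.1, 129.6]
tcp_rot: [-90.0, -0.0, -106.5]
ft_force: [-0.7, 0.9, -0.5]
finger_gap: 13.2
```

Emit:
arm_command:
  increments:
    - [0,0,0,0,0,0]
    - [0,0,0,0,0,0]
    - [0,0,0,0,0,0]
    - [0,0,0,0,0,0]
    - [0,-0.006,0,0,0,0]
    - [0,-0.016,0,0,0,0]
    - [0,-0.03,0,0,0,0]
    - [0,-0.045,0,0,0,0]
    - [0,-0.057,0,0,0,0]
    - [0,-0.06,0,0,0,0]
  jaw: -0.3

```text
time: 17.15
tool_pos: [493.5, -198.3, 191.2]
tcp_rot: [-89.9, -0.0, -106.5]
ft_force: [-0.5, -0.5, -0.5]
finger_gap: 55.7
```

```bash
python3 look.py wrist w8;python3 look.py side s8 120,200,280,320
```

```text
17.15 [ 493.53 -198.35  191.17] [-8.9870e+01 -3.0000e-02 -1.0646e+02] [-0.5  -0.51 -0.46] 55.7 [-27.4   1.6 103.5  -0.   74.8 -11. ]
17.2 [ 493.36 -198.28  190.8 ] [-8.9910e+01 -2.0000e-02 -1.0647e+02] [ 0.21 -0.2  -0.49] 55.2 [-27.4   1.7 103.5  -0.   74.8 -11. ]
scale 5.0
```

View pics/w8.png

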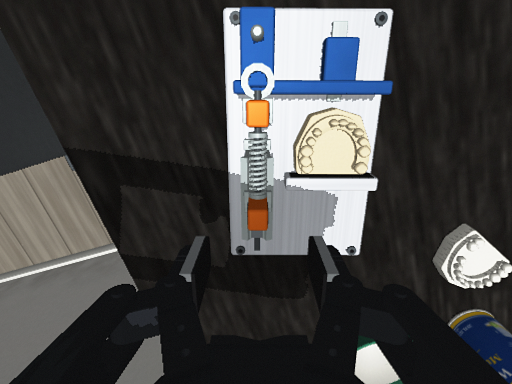

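View pics/s8.png

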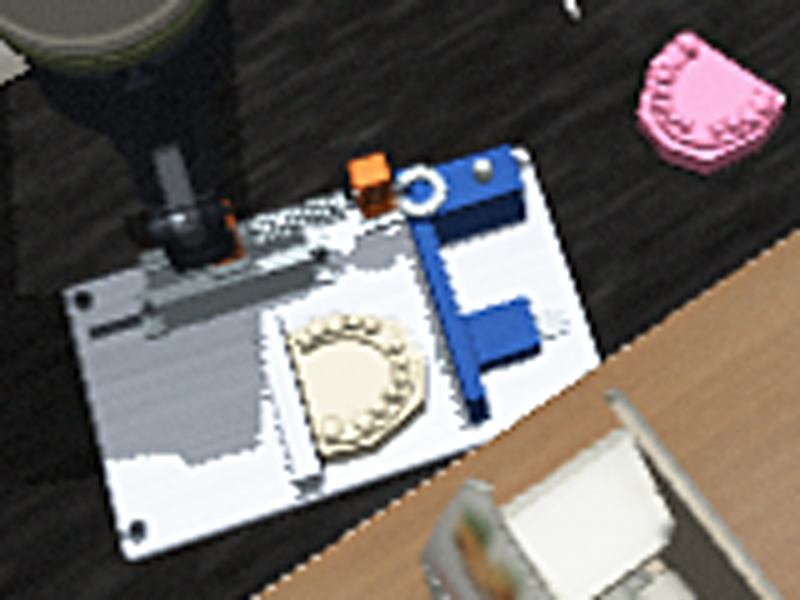

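```bash
python3 - <<'E'
from h import *
crop("pics/w8_raw.png",215,0,305,140,4.2,"pics/w8c.png")
E
```

```text
(no output)
```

View pics/w8c.png

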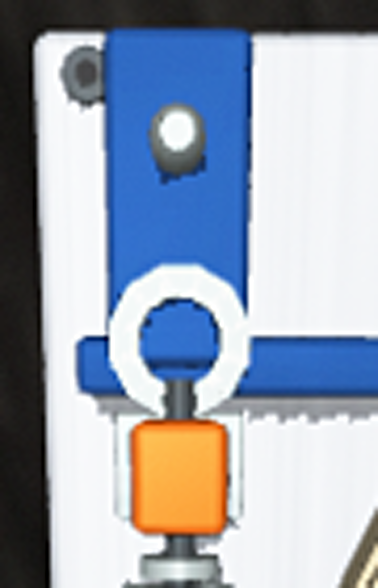

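```bash
python3 - <<'E'
from h import *
d=np.load("pics/w8.npz");c=dict(intrinsics=d["K"],cam_to_world=d["T"])
f=lambda x,y:(215+x/4.2,y/4.2)
P=back("wrist",f(176,130),59,c);E=back("wrist",f(179,340),53.5,c);B=back("wrist",f(180,477),90,c)
PB=back("wrist",f(178.5,158),49,c)
print("post",P,"postbase",PB,"eye",E,"blk",B)
for a,b in((E,P),(B,E),((np.array([493,-198,0])),E)):
  v=(b-a)[:2];print(np.linalg.norm(v),np.degrees(np.arctan2(v[1],v[0])))
for t,z in(("post",59),("eye",50),("eye_grip",76)):
  for q in r.spot_point("wrist",t)[:1]: print(t,q["conf"],back("wrist",q["position"],z))
E
```

```text
post [526.95342709 -82.07288273  59.        ] postbase [526.68758129 -84.20529123  49.        ] eye [ 518.92089403 -110.67893621   53.5       ] blk [ 513.58915064 -129.45349842   90.        ]
29.712419668542186 74.31534490807664
19.51695862873993 74.14610952710393
91.0871062761557 73.46669787591374
post 0.63 [526.18471317 -81.16154824  59.        ]
eye 0.84 [ 517.90792824 -111.43504448   50.        ]
eye_grip 0.49 [ 493.71743055 -183.32754379   76.        ]
```

```bash
python3 - <<'E'
from h import *
print(inc([493.2,-198.2,190],[-90,0,-106.5],[513.2,-130,129.3],[-90,0,-106.3]))
E
```

```text
(array([-0.0711,  0.0607, -0.0002]), array([ 0.    , -0.0035, -0.    ]))
```

Emit:
arm_command:
  increments:
    - [-0.012,0,0,0,0,0]
    - [-0.035,0,0,0,-0.0035,0]
    - [-0.055,0,0,0,-0.0035,0]
    - [-0.068,0.004,0,0,-0.0035,0]
    - [-0.0711,0.015,0,0,-0.0035,0]
    - [-0.0711,0.03,0,0,-0.0035,0]
    - [-0.0711,0.045,0,0,-0.0035,0]
    - [-0.0711,0.056,0,0,-0.0035,0]
    - [-0.0711,0.0607,0,0,-0.0035,0]
    - [-0.0711,0.0607,0,0,-0.0035,0]

```text
time: 18.65
tool_pos: [512.9, -130.0, 128.5]
tcp_rot: [-90.0, 0.0, -106.3]
ft_force: [-0.8, -0.1, 0.7]
finger_gap: 55.6
```

Emit:
arm_command:
  increments:
    - [0,0,0,0,0,0]
    - [0,0,0,0,0,0]
    - [0,0,0,0,0,0]
    - [0,0,0,0,0,0]
    - [0,0,0,0,0,0]
    - [0,0,0,0,0,0]
    - [0,0,0,0,0,0]
    - [0,0,0,0,0,0]
    - [0,0,0,0,0,0]
    - [0,0,0,0,0,0]
  jaw: 1
  force: 80

```text
time: 19.9
tool_pos: [513.5, -130.0, 129.6]
tcp_rot: [-89.9, -0.0, -106.3]
ft_force: [-0.9, 0.3, 6.2]
finger_gap: 13.1
```

```bash
python3 look.py wrist w9;python3 look.py side s9 120,200,280,320
```

```text
19.9 [ 513.47 -129.99  129.56] [ -89.94   -0.   -106.27] [-0.9   0.3   6.23] 13.1 [-19.8   5.7 106.2   0.   68.   -3.5]
19.95 [ 513.5  -130.    129.58] [ -89.94   -0.   -106.26] [-0.85  0.44  5.99] 12.6 [-19.8   5.7 106.2   0.   68.   -3.5]
scale 5.0
```

View pics/w9.png

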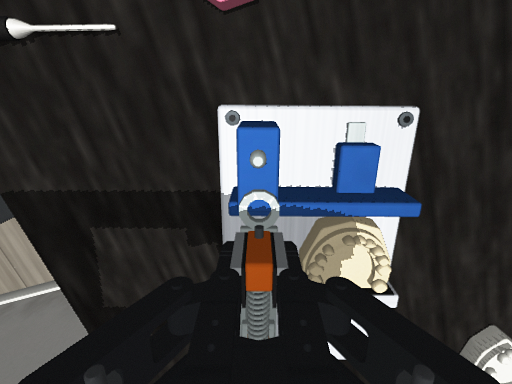

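View pics/s9.png

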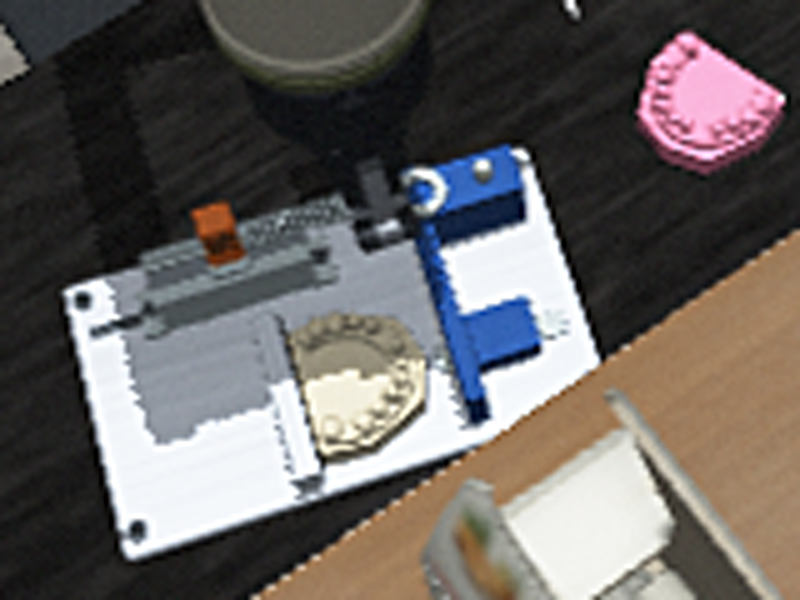

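```bash
python3 - <<'E'
from h import *
crop("pics/w9_raw.png",215,100,305,240,4.2,"pics/w9c.png")
E
```

```text
(no output)
```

View pics/w9c.png

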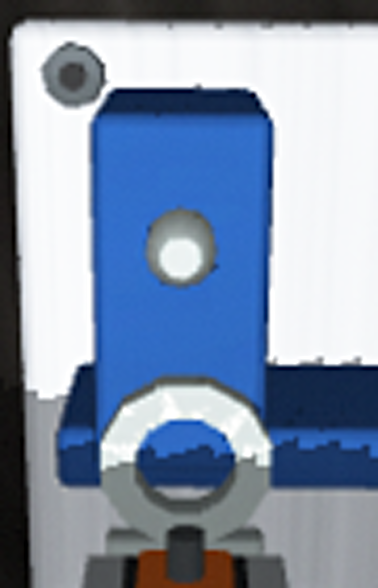

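```bash
python3 - <<'E'
from h import *
d=np.load("pics/w9.npz");c=dict(intrinsics=d["K"],cam_to_world=d["T"])
f=lambda x,y:(215+x/4.2,100+y/4.2)
P=back("wrist",f(180,257),59,c);E=back("wrist",f(186,459),54,c);PB=back("wrist",f(180,245),50.,c)
print("post",P,PB,"eye top",E)
for a,b in((E,P),(np.array([513.5,-130,0]),E),(np.array([513.5,-130,0]),P),(np.array([493,-198.1,0]),P)):
  v=(b-a)[:2];print(np.linalg.norm(v),np.degrees(np.arctan2(v[1],v[0])))
# jaw arm edges
for y in(130,340):print(back("wrist",f(94 if y==130 else 97,y),49,c),back("wrist",f(272 if y==130 else 266,y),49,c))
E
```

```text
post [527.15589012 -81.81844146  59.        ] [526.98428961 -82.30989279  50.        ] eye top [ 519.7584268  -109.89897009   54.        ]
29.038570071607452 75.24145737229144
21.052774390856083 72.70609802796537
50.07939614947223 74.17590924928984
121.19416523622746 73.6306736002705
[520.61972199 -65.1990088   49.        ] [542.30658991 -71.52818512  49.        ]
[512.52155593 -91.90136432  49.        ] [534.37453057 -98.27867705  49.        ]
```

Emit:
arm_command:
  increments:
    - [-0.002,-0.001,0,0,0,0.01]
    - [-0.0034,-0.0015,0,0,0,0.02]
    - [-0.0052,-0.0027,0,0,0,0.035]
    - [-0.0079,-0.004,0,0,0,0.05]
    - [-0.0068,-0.005,0,0,0,0.063]
    - [-0.0058,-0.0059,0,0,0,0.075]
    - [-0.0047,-0.0069,0,0,0,0.088]
    - [-0.0036,-0.0078,0,0,0,0.1]
    - [-0.0036,-0.0078,0,0,0,0.1]
    - [-0.0036,-0.0078,0,0,0,0.1]

```text
time: 21.25
tool_pos: [514.1, -126.4, 136.7]
tcp_rot: [-90.0, 5.7, -106.3]
ft_force: [-0.3, -4.2, -0.2]
finger_gap: 12.9
```

```bash
python3 look.py wrist w10; python3 look.py side s10 120,200,280,320
```

```text
21.25 [ 514.06 -126.45  136.67] [ -90.      5.72 -106.27] [-0.31 -4.19 -0.24] 12.9 [-22.5   5.2 106.1   6.1  69.4  -8.4]
21.3 [ 514.06 -126.38  136.68] [ -90.      5.72 -106.27] [-0.56 -4.55 -0.99] 13.2 [-22.5   5.2 106.1   6.1  69.5  -8.4]
scale 5.0
```

View pics/w10.png

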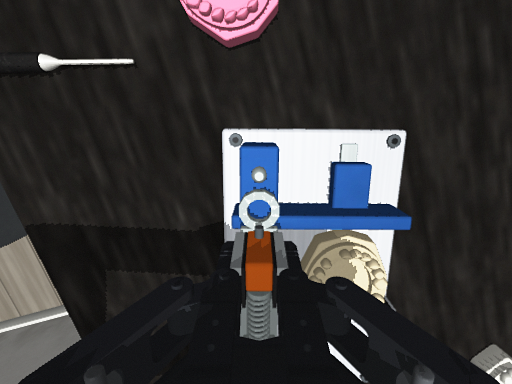

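View pics/s10.png

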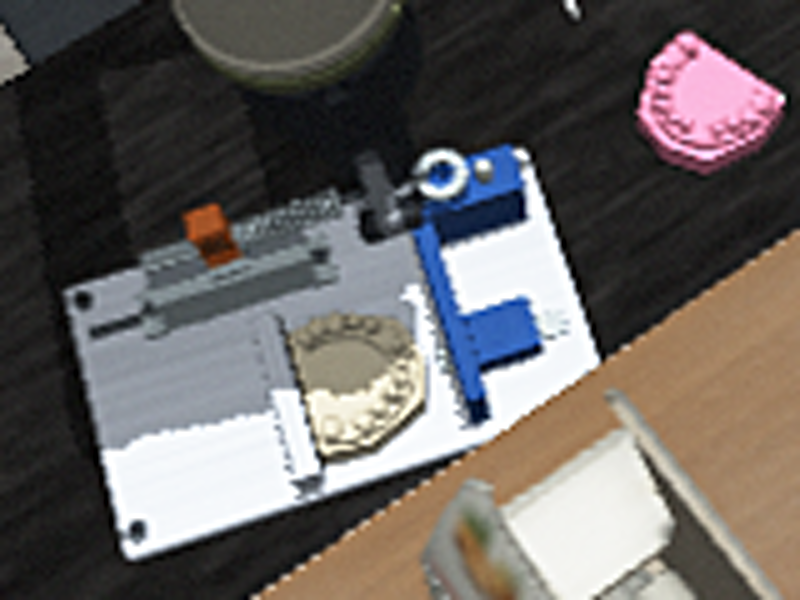

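Emit:
arm_command:
  increments:
    - [-0.001,-0.0006,0,0,0,0]
    - [-0.003,-0.0006,-0.0001,0,0,0]
    - [-0.006,-0.0006,-0.0003,0,0,0]
    - [-0.009,-0.0006,-0.0005,0,0,0]
    - [-0.012,-0.0006,-0.0006,0,0,0]
    - [-0.015,-0.0006,-0.0006,0,0,0]
    - [-0.017,-0.0006,-0.0006,0,0,0]
    - [-0.018,-0.0006,-0.0006,0,0,0]
    - [-0.018,-0.0006,-0.0006,0,0,0]
    - [-0.018,-0.0006,-0.0006,0,0,0]

```text
time: 22.6
tool_pos: [518.5, -109.2, 139.0]
tcp_rot: [-90.0, 5.7, -106.3]
ft_force: [-1.1, -7.0, -3.3]
finger_gap: 12.7
```

```bash
python3 look.py wrist w11 200,120,320,280; python3 look.py side s11 180,200,260,260
```

```text
22.6 [ 518.46 -109.24  138.97] [ -90.      5.69 -106.26] [-1.14 -7.03 -3.25] 12.7 [-20.6   4.9 106.1   6.1  69.5  -6.5]
scale 3.75
22.65 [ 518.47 -109.24  138.98] [ -90.      5.69 -106.26] [-0.26 -6.69 -1.77] 13.1 [-20.6   4.9 106.1   6.1  69.5  -6.5]
scale 10.0
```

View pics/w11.png

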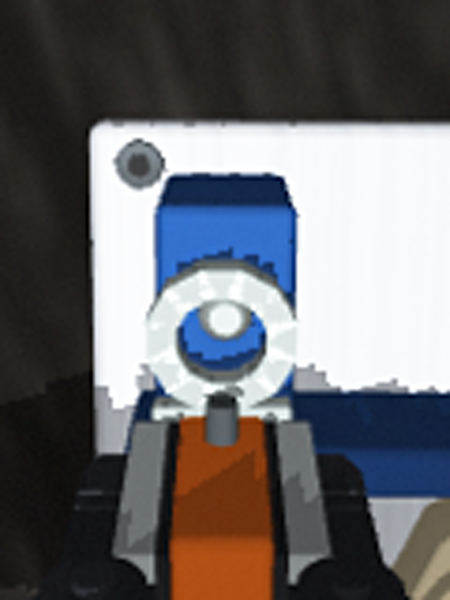

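View pics/s11.png

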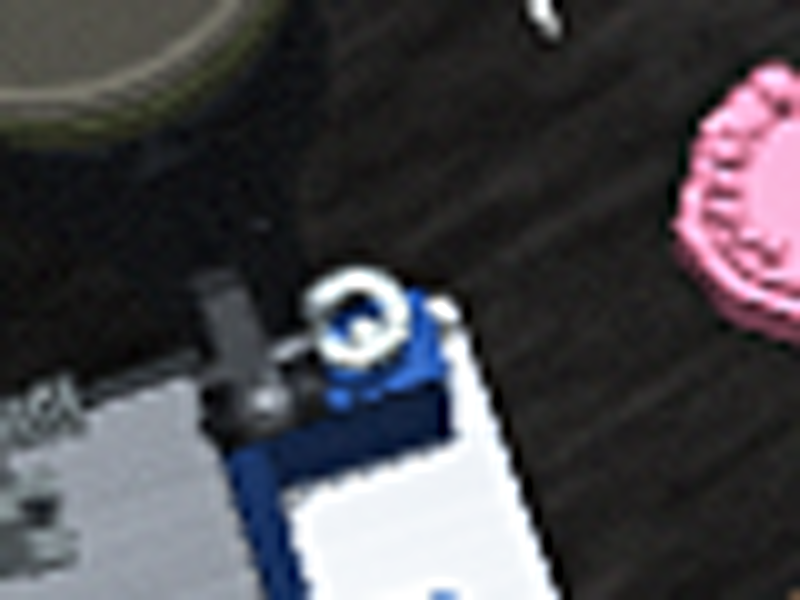

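```bash
python3 - <<'E'
from h import *
d=np.load("pics/w11.npz");c=dict(intrinsics=d["K"],cam_to_world=d["T"])
f=lambda x,y:(200+x/3.75,120+y/3.75)
P=back("wrist",f(224.5,320),59,c)
A=R.from_euler("xyz",[-90,5.69,-106.26],degrees=True); T=np.array([518.47,-109.24,138.97])
e=T+A.apply([-20,79.5,0]); et=T+A.apply([-20,74.5,0])
print("post",P,"eye model",e,"eye top",et,"proj",(proj("wrist",et,c)-[200,120])*3.75, "ring outer img",back("wrist",f(222.5,341),et[2],c))
E
```

```text
post [527.11568911 -81.90891214  59.        ] eye model [526.24930459 -82.56774404  61.84462686] eye top [526.11050178 -83.04364571  66.81999131] proj [220.34627801 343.62076236] ring outer img [526.53718572 -82.73777508  66.81999131]
```

```bash
python3 - <<'E'
from h import *
p0=[518.47,-109.24,138.97];e0=[-90,5.69,-106.26]
for k in(0.2,.4,.6,.8,1):
    al=np.degrees(.0993*(1-k)); A=R.from_euler("xyz",[-90,al,-106.26],degrees=True)
    eye=np.array([526.45+.5*min(1,k*2),-82.4+.4*min(1,k*2),61.84-k*(61.84-49.2)])
    print(k,inc(p0,e0,eye-A.apply([-20,79.5,0]),[-90,al,-106.26]))
E
```

```text
0.2 (array([-0.0018,  0.0022,  0.0003]), array([ 0.    , -0.    , -0.0199]))
0.4 (array([-0.0033,  0.0044,  0.0004]), array([-0.    , -0.    , -0.0397]))
0.6 (array([-0.0048,  0.0066,  0.0005]), array([ 0.    , -0.    , -0.0596]))
0.8 (array([-0.0061,  0.0088,  0.0005]), array([-0.    , -0.    , -0.0794]))
1 (array([-0.0075,  0.0111,  0.0005]), array([ 0.    , -0.    , -0.0993]))
```

Emit:
arm_command:
  increments:
    - [-0.0009,0.0011,0.0002,0,0,-0.01]
    - [-0.0018,0.0022,0.0003,0,0,-0.02]
    - [-0.0026,0.0033,0.0004,0,0,-0.03]
    - [-0.0033,0.0044,0.0004,0,0,-0.04]
    - [-0.004,0.0055,0.0005,0,0,-0.05]
    - [-0.0048,0.0066,0.0005,0,0,-0.06]
    - [-0.0054,0.0077,0.0005,0,0,-0.07]
    - [-0.0061,0.0088,0.0005,0,0,-0.08]
    - [-0.0068,0.0099,0.0005,0,0,-0.09]
    - [-0.0072,0.0105,0.0005,0,0,-0.097]

```text
time: 23.95
tool_pos: [521.3, -101.5, 129.6]
tcp_rot: [-90.0, 0.1, -106.3]
ft_force: [-3.2, -5.9, 6.4]
finger_gap: 12.9
```

```bash
python3 look.py wrist w12 200,120,320,280; python3 look.py side s12 140,190,260,280
```

```text
23.95 [ 521.31 -101.49  129.64] [ -89.99    0.12 -106.26] [-3.19 -5.88  6.37] 12.9 [-1.66e+01  5.90e+00  1.06e+02  1.00e-01  6.81e+01 -4.00e-01]
scale 3.75
24.0 [ 521.28 -101.39  129.68] [-9.0000e+01  1.0000e-01 -1.0626e+02] [-1.86 -6.2   1.42] 12.6 [-1.66e+01  5.90e+00  1.06e+02  1.00e-01  6.81e+01 -4.00e-01]
scale 6.666666666666667
```

View pics/w12.png

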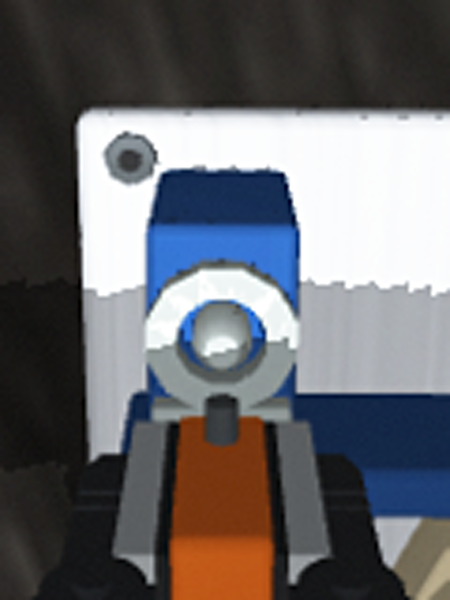

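View pics/s12.png

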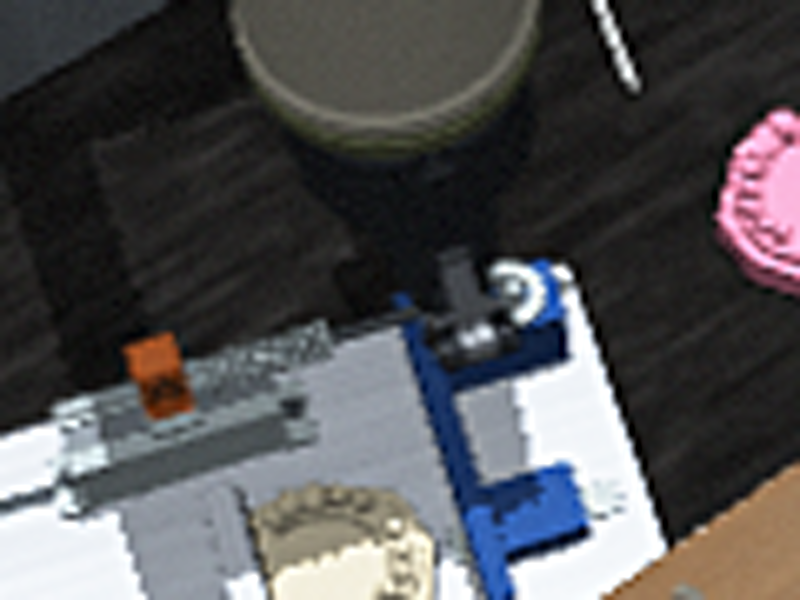

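Emit:
arm_command:
  increments:
    - [0.0004,0.0002,0,0,0,0]
    - [0.0008,0.0004,0,0,0,0]
    - [0.0012,0.0004,0,0,0,0.002]
    - [0.0016,0.0004,0,0,0,0.002]
    - [0.002,0.0004,0,0,0,0]
    - [0.0024,0.0004,0,0,0,0]
    - [0.0028,0.0004,0,0,0,0]
    - [0.0032,0.0004,0,0,0,0]
    - [0.0035,0.0004,0,0,0,0]
    - [0.0035,0.0004,0,0,0,0]

```text
time: 25.3
tool_pos: [520.4, -104.7, 129.6]
tcp_rot: [-90.0, 0.2, -106.3]
ft_force: [-2.8, -5.3, 3.9]
finger_gap: 13.2
```

```bash
python3 look.py wrist w13 200,120,430,300
```

```text
25.3 [ 520.44 -104.67  129.61] [ -89.99    0.16 -106.26] [-2.83 -5.27  3.93] 13.2 [-17.    5.9 106.    0.2  68.1  -0.8]
scale 3.3333333333333335
```

View pics/w13.png

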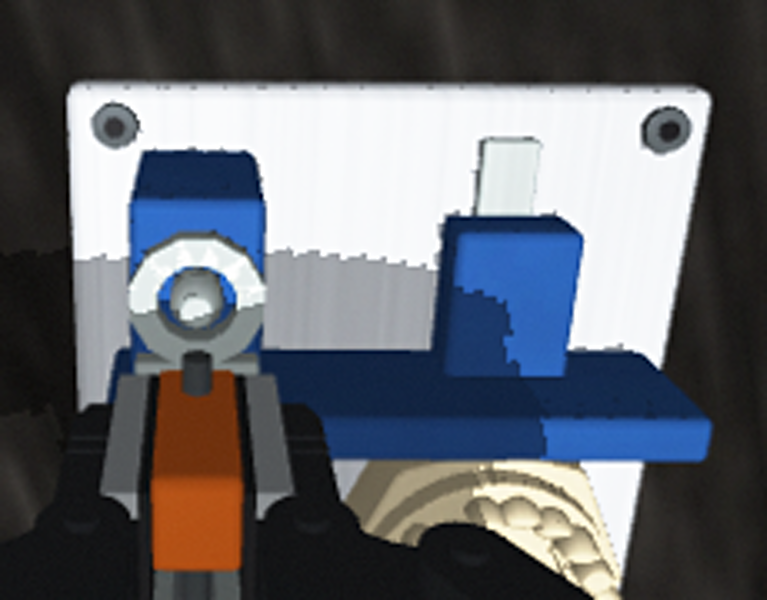

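Emit:
arm_command:
  increments:
    - [0.0003,0,0,0,0,0]
    - [0.0006,0,0,0,0,0]
    - [0.0009,0,0,0,0,0]
    - [0.0012,0,0,0,0,0]
    - [0.0015,0,0,0,0,0]
    - [0.0018,0,0,0,0,0]
    - [0.0021,0,0,0,0,0]
    - [0.0024,0,0,0,0,0]
    - [0.0025,0,0,0,0,0]
    - [0.0025,0,0,0,0,0]

```text
time: 26.6
tool_pos: [519.8, -107.0, 129.6]
tcp_rot: [-90.0, 0.2, -106.3]
ft_force: [-2.6, -4.2, 4.9]
finger_gap: 12.5
```

Emit:
arm_command:
  increments:
    - [0.0003,0,0,0,0,0]
    - [0.0006,0,0,0,0,0]
    - [0.0009,0,0,0,0,0]
    - [0.0012,0,0,0,0,0]
    - [0.0015,0,0,0,0,0]
    - [0.0015,0,0,0,0,0]
    - [0.0015,0,0,0,0,0]
    - [0.0015,0,0,0,0,0]
    - [0.0015,0,0,0,0,0]
    - [0.0015,0,0,0,0,0]

```text
time: 27.85
tool_pos: [519.3, -108.4, 129.6]
tcp_rot: [-90.0, 0.2, -106.3]
ft_force: [-3.5, -4.3, 5.8]
finger_gap: 12.8
```

```bash
python3 look.py wrist w14 200,120,430,300
```

```text
27.85 [ 519.33 -108.44  129.58] [ -89.99    0.17 -106.26] [-3.53 -4.3   5.76] 12.8 [-17.4   5.8 106.1   0.2  68.1  -1.2]
scale 3.3333333333333335
```

View pics/w14.png

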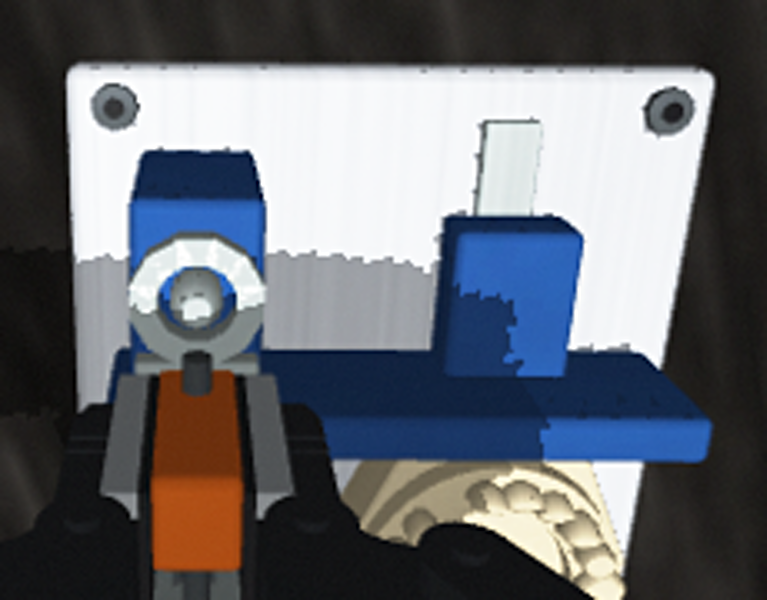

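Emit:
arm_command:
  increments:
    - [0.0003,0,0,0,0,0]
    - [0.0006,0,0,0,0,0]
    - [0.0009,0,0,0,0,0]
    - [0.0012,0,0,0,0,0]
    - [0.0015,0,0,0,0,0]
    - [0.0015,0,0,0,0,0]
    - [0.0015,0,0,0,0,0]
    - [0.0015,0,0,0,0,0]
    - [0.0015,0,0,0,0,0]
    - [0.0015,0,0,0,0,0]

```text
time: 29.15
tool_pos: [518.9, -109.8, 129.6]
tcp_rot: [-90.0, 0.2, -106.3]
ft_force: [-3.2, -2.9, 5.7]
finger_gap: 12.8
```

Emit:
arm_command:
  increments:
    - [0.0003,0,0,0,0,0]
    - [0.0006,0,0,0,0,0]
    - [0.0009,0,0,0,0,0]
    - [0.0012,0,0,0,0,0]
    - [0.0015,0,0,0,0,0]
    - [0.0015,0,0,0,0,0]
    - [0.0015,0,0,0,0,0]
    - [0.0015,0,0,0,0,0]
    - [0.0015,0,0,0,0,0]
    - [0.0015,0,0,0,0,0]

```text
time: 30.4
tool_pos: [518.5, -111.3, 129.5]
tcp_rot: [-90.0, 0.2, -106.3]
ft_force: [-2.8, -3.1, 4.6]
finger_gap: 12.7
```

```bash
python3 look.py wrist w15 200,120,430,300; python3 look.py top t15 280,130,400,220
```

```text
30.4 [ 518.54 -111.27  129.54] [ -89.98    0.18 -106.26] [-2.79 -3.05  4.64] 12.7 [-17.8   5.8 106.1   0.2  68.1  -1.6]
scale 3.3333333333333335
30.45 [ 518.56 -111.3   129.57] [ -89.98    0.18 -106.26] [-3.69 -3.87  5.53] 12.7 [-17.8   5.8 106.1   0.2  68.1  -1.6]
scale 6.666666666666667
```

View pics/w15.png

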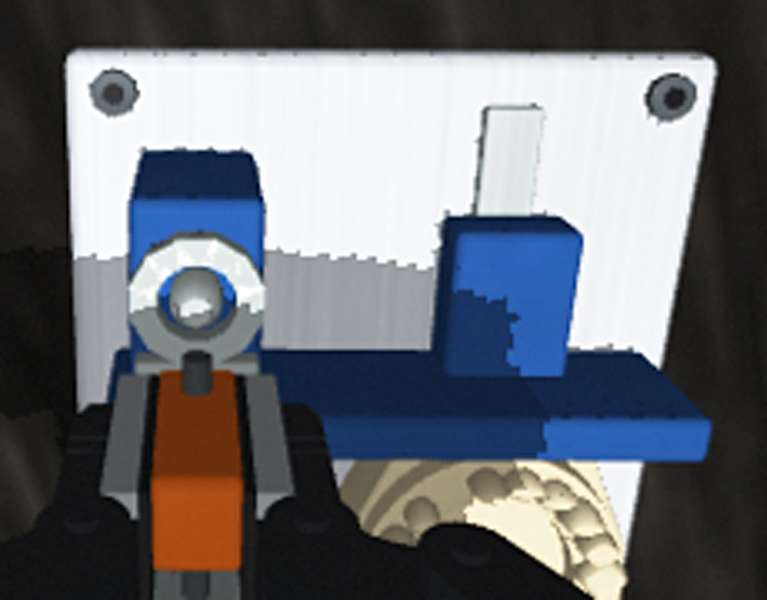

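View pics/t15.png

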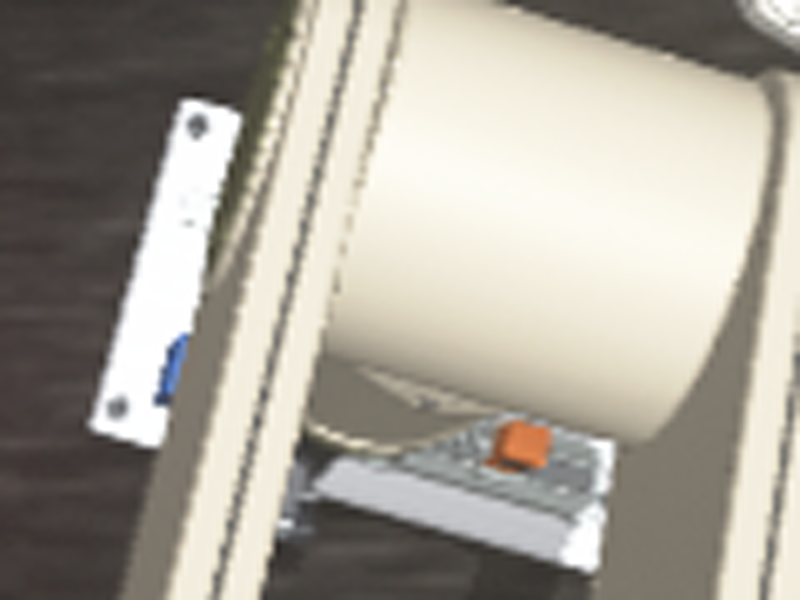

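Emit:
arm_command:
  increments:
    - [0.0003,0,0,0,0,0]
    - [0.0006,0,0,0,0,0]
    - [0.0009,0,0,0,0,0]
    - [0.0012,0,0,0,0,0]
    - [0.0012,0,0,0,0,0]
    - [0.0012,0,0,0,0,0]
    - [0.0012,0,0,0,0,0]
    - [0.0012,0,0,0,0,0]
    - [0.0012,0,0,0,0,0]
    - [0.0012,0,0,0,0,0]

```text
time: 31.75
tool_pos: [518.4, -112.3, 129.6]
tcp_rot: [-90.0, 0.2, -106.3]
ft_force: [-2.7, -2.9, 5.8]
finger_gap: 12.7
```

Emit:
arm_command:
  increments:
    - [0,0,0,0,0,0]
    - [0,0,0,0,0,0]
    - [0,0,0,0,0,0]
    - [0,0,0,0,0,0]
    - [0,0,0,0,0,0]
    - [0,0,0,0,0,0]
    - [0,-0.008,0,0,0,0]
    - [0,-0.02,0,0,0,0]
    - [0,-0.035,0,0,0,0]
    - [0,-0.05,0,0,0,0]
  jaw: -0.3

```text
time: 33.0
tool_pos: [518.3, -112.8, 180.6]
tcp_rot: [-89.9, 0.2, -106.3]
ft_force: [0.5, -0.3, -0.6]
finger_gap: 55.4
```

Emit:
arm_command:
  increments:
    - [0,-0.01,0,0,0,0]
    - [0,-0.03,0,0,0,0]
    - [0,-0.05,0,0,0,0]
    - [0.01,-0.07,0,0,0,0]
    - [0.025,-0.09,0,0,0,0]
    - [0.04,-0.09,0,0,0,0]
    - [0.055,-0.09,0,0,0,0]
    - [0.06,-0.09,0,0,0,0]
    - [0.06,-0.09,0,0,0,0]
    - [0.06,-0.09,0,0,0,0]

```text
time: 34.25
tool_pos: [501.0, -170.3, 268.3]
tcp_rot: [-90.0, 0.2, -106.3]
ft_force: [0.1, 0.4, 0.3]
finger_gap: 55.6
```

```bash
python3 look.py wrist w16 ; python3 look.py side s16 120,200,280,320
```

```text
34.25 [ 501.01 -170.29  268.29] [ -90.04    0.19 -106.26] [0.13 0.35 0.29] 55.6 [-24.4  -2.4  99.2   0.2  83.3  -8.2]
34.3 [ 501.1  -170.21  268.43] [ -90.03    0.19 -106.25] [-0.04  0.14 -0.3 ] 55.7 [-24.4  -2.4  99.1   0.2  83.3  -8.2]
scale 5.0
```

View pics/w16.png

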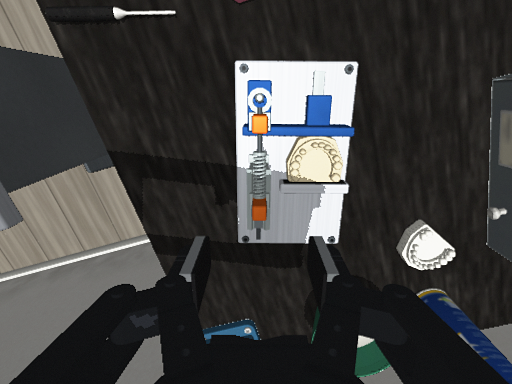

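View pics/s16.png

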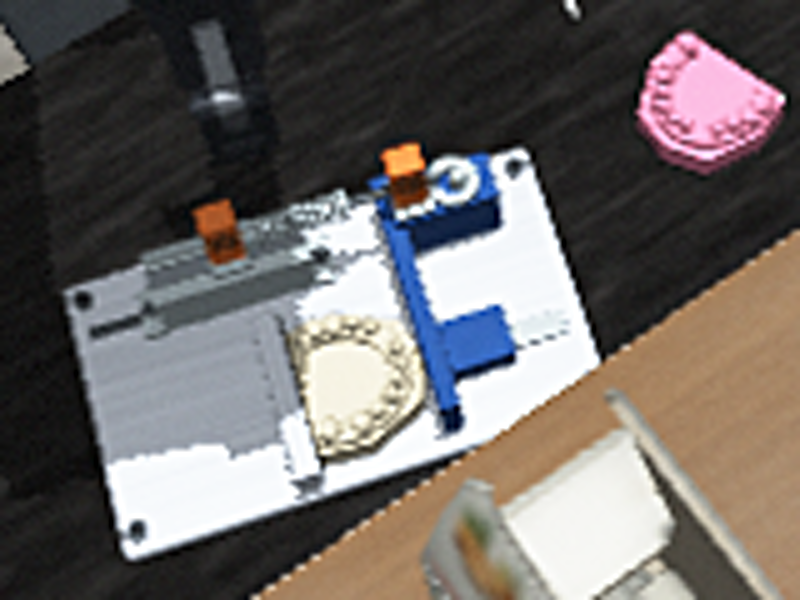

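```bash
python3 - <<'E'
from h import *
crop("pics/w16_raw.png",235,60,360,250,3.1,"pics/w16c.png")
E
```

```text
(no output)
```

View pics/w16c.png

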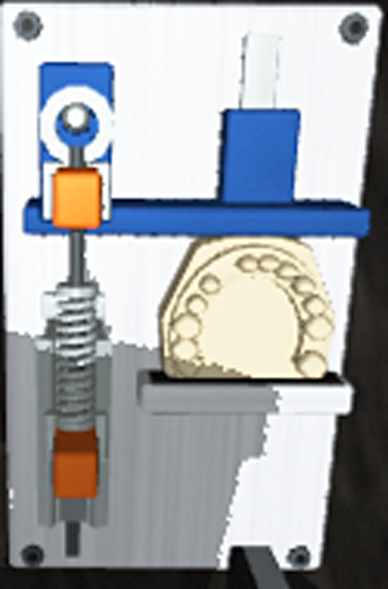

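```bash
python3 - <<'E'
from h import *
d=np.load("pics/w16.npz");c=dict(intrinsics=d["K"],cam_to_world=d["T"])
f=lambda x,y:(235+x/3.1,60+y/3.1)
P=back("wrist",f(76,118),59,c);E=back("wrist",f(77,122),54,c)
print(P,E,"post-eye",np.linalg.norm((P-E)[:2]),"tang-eye",np.linalg.norm(E[:2]-[493,-198.1]))
# fully-down test: ring outer dia gives height? project ring centre at both heights
print(proj("wrist",[P[0],P[1],54],c),proj("wrist",[P[0],P[1],64],c),f(77,122))
r.hand_in()
E
```

```text
[523.74214777 -93.89846751  59.        ] [523.69887558 -95.18698651  54.        ] post-eye 1.2892454023893698 tang-eye 107.39417724700812
[259.51174589  98.00361949] [259.5206714   98.12762489] (259.83870967741933, 99.35483870967741)
the job is handed in; nothing more can be done
```

The return spring is fitted and I have handed the job in. The tang went straight into the rail hole at the position I measured by eye, so no sliding search along the groove was needed. I then stretched the spring about 30 mm, lowered the eye over the post, eased the jaw closed and released. No verdict is reported, so these are my own last checks:

- **Tang:** I pushed it in until the foot was level with the rail top. That is worked out from the tool height (tip about 28 mm above the bench), not seen directly. The tang block still stood upright at the end.
- **Eye on post:** the last wrist picture puts the eye and post centres about 1.3 mm apart. From the tool height, the eye's underside sat about 9 mm below the post's top. I could not confirm that height from the last picture.
- **Stretch:** the tang-to-eye distance measured about 107 mm, so the spring is stretched about 17 mm. That is above the 12 mm needed, and the most I stretched it was about 30 mm.
- **Jaw and model:** by eye, the jaw bar touches the plaster model and the model sits against its stop. I did not measure the opening.
- **Forces and time:** the wrist force read 8 N or less at the end of each move. The arm was clear of everything, at about 34 s.

Nothing failed. The network's eye-grip spots sometimes landed on the yellow decoy or the tang block, and its rail-middle spot was about 8 mm from the hole, so I used my own measurements from the pictures.

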